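# Put the drivetrain test stand in second gear and start it

### The job

With closed fingers, push the red-knobbed gear lever of the test stand from neutral (white mark) past the first-gear click (yellow) all the way to its stop in second gear (green), then press the green start button fully down and let it come up again. Push the lever from outside, never taking the knob between the fingers, do not press the green button before the lever is in second, and leave the red stop button and the other things on the bench where they are.

Things in the scene. Friction and masses are not known exactly. Their poses are not given: they have to be found in the camera images.
- stand: fixed test stand: base plate 200 (x) x 130 (y) x 8, gear housing 150 x 66, 132 high, round top with a slot along x for the lever. Origin: centre of the plate's underside, z up. +x, away from the robot (turned up to 0.5 rad either way), is the way to push the lever. Bars on top: white neutral (robot side), yellow first, green second. Motor (+y) and wheel (-y) stick out at the +x end, below 72.
- lever_pivot (a point): the lever's hinge axis (along the stand's y), 70 above the table, inside the housing
- lever_knob (a point): centre of the lever's red ball knob, diameter 32, on a steel shaft of diameter 12; always 120 from the pivot: in neutral 52 to the stand's -x side of it and 178 above the table, in first right above it (190 high), in second 52 to its +x side (178 high). The shaft stands free for about 40 between housing and knob
- gear_lever (a joint): lever angle in rad: 0 neutral (leaning 0.45 to the stand's -x), 0.45 first gear (upright, a click that holds it), 0.9 second gear (leaning 0.45 to +x, hard stop). It takes about 8 N at the knob to leave neutral and as much to leave first; past about 0.72 it snaps on to second by itself and stays there when let go
- start_box: grey box 80 x 80 x 45 fixed to the table, carrying the green start button; origin under its centre
- start_button_top (a point): centre of the top face of the green button, diameter 32, 67 above the table when not pressed
- start_button (a joint): how far the green button is pressed, in m: 0 up, 0.006 fully down (vertical travel, spring from 1.5 N to 5 N); it springs back up
- stop_box: yellow box of the same size carrying the red stop button; origin under its centre
- stop_button_top (a point): centre of the top face of the red stop button, same size as the green one
- stop_button (a joint): how far the red button is pressed, in m; to be left alone
- sumo_robot: loose small wheeled competition robot, black with a steel blade in front, about 105 x 96 x 55, 0.45 kg; bystander, origin under its middle
- battery: loose blue battery pack 100 x 34 x 26 lying flat; bystander, origin under its middle
- screwdriver: loose screwdriver 170 long lying on the table; bystander, origin about its middle
- glue: loose standing white bottle with red cap, diameter 44, height 110; bystander, origin under its middle
- tape: loose yellow ring of tape lying flat, diameter 90, height 19; bystander
- pinion: loose brass pinion, diameter 20, height 16, standing on the test stand's base plate at the robot-side end; bystander
- spare_wheel: loose black spare wheel lying flat, diameter 60, height 18; bystander

How it is judged:
By the outcome, as a careful person would: the job done as asked, in the order asked, and still so for the second after the job is handed in, with the robot touching nothing.
It also fails if it takes over 45 s, if anything falls off the work surface, if the arm or the gripper's body presses on something with over 40 N, if the wrist force passes 120 N, or if a joint passes its speed limit or range.

### The arm

A 6-joint arm with a two-finger parallel gripper is mounted at the origin on the work surface. World frame = base frame: x ahead of the robot, y to its left, z up, the work surface at z = 0. Lengths are in m, angles in rad, forces in N, time in s.
With the tool pointing down it reaches from about 0.375 to 0.975 m from the base axis. Payload 3.8 kg.
Tool frame: the origin (TCP) lies on the centre line of the jaws, within the pads' length; the fingertips stand 8 mm ahead of it and the grasp point (between the pads) lies 11 mm behind it; z points along the fingers, y is the direction in which the jaws open and shut (so a half turn about z gives the same grasp; the last joint's range is limited). The gripper opens to 85 mm and grips with 20 to 120 N. Pads are 22 mm wide; open, the fingers measure 114 mm over their backs; the gripper's body (76 mm by 85 mm) begins 54 mm behind the grasp point. The pads swing forward as they close: fully open they stand 13 mm farther back than shut.
Start: joints at [-1.271, 0.264, 1.604, -0, 1.274, -0.037], TCP at [0.223, -0.637, 0.239] pointing down, gripper open.
Joint ranges: [-2.63, 2.63], [-0.94, 2.18], [0.31, 2.57], [-1.31, 4.45], [0, 2.66], [-2.55, 2.55]. Speed limits (rad/s): [2.57, 2.57, 3.14, 3.14, 3.14, 3.14].

### API

Orientations are given as a rotation vector (axis times angle).
In Python, from workcell import * gives the robot as it stands.
- The arm moves only by the tool play_rows, never from a script. Its arguments are lists of equal length, an entry for each row: "slide": the shift along the tool's x, y, z in cm, a list of three; "delta_rot": the turn, a rotation vector about the tool's x, y, z in rad, a list of three. In form: {"slide": [[x, y, z], ...], "delta_rot": [[wx, wy, wz], ...]}. A call has 1 to 12 rows; each row is the pose to reach, as a shift and turn from the pose measured when the call began, along the tool's axes at that moment; what a row does not reach only later rows make up. A row lasts 1/12 s, in which the tool goes at most 41.7 mm and 7.16 degrees, less where a joint would pass 70% of its speed; a pose out of reach is approached as far as the arm can. A call with a gripper value outside its range is refused whole. "hand" is the opening, from 0 (shut) to 1 (fully open), set as the call begins (left out, the last holds). The fingers move at their own pace and stop on an object; "force" is the grip in N (left out, the last holds). Time passes only in rows, so rows that repeat a pose let the fingers close. It gives the time, the measured TCP pose, the force and the opening at its end, in the units of the state.
- read_state(): the state, without advancing time (a new reading comes with each control period).
- read_camera(name): name is "side" or "top"; returns a dict with "image" (400x640x3 uint8, red, green, blue), "depth" (400x640 float32, m along the optical axis (not along the pixel's ray), 0 where there is no reading), "fovy" (degrees; the focal length in pixels is half the picture's height over the tangent of half this angle, whatever the lens; pixels are square), "cx", "cy" (the principal point, pixels), "world_from_camera" (4x4, takes a point from camera to world coordinates). Camera axes: x right, y up, looking along -z (the intrinsics and any distortion apply to the point x, -y, -z); pixel columns grow to the right and rows downward; lengths in m; the calibration is good to about 2 mm. A picture is of the moment at which its call begins.
- finish_job(): hands the job in, once; it reports no verdict.
Trained networks look in a picture, given as the dict that the camera call returned (one of the last four; its "shot" number tells which), for a name from the list of things; names that differ only in an ending like _2 or _b are one class to them, and where a whole thing is asked for, a point or a joint stands for the part that bears it (a point fixed in the world has none). Each returns a list of dicts, best first, with "conf" (0 to 1); they miss things now and then, are a little off and sometimes report something else, mostly with a low value. They report only what shows in the picture. A call takes as long as a camera call.
- spot_in(target, picture): "bbox" ([centre column, centre row, width, height] in pixels, round what is visible of it).
- landmark_of(target, picture): "at" ([column, row] in pixels: a listed point, or the origin of a listed thing).
The state is a dict: "time": time; "q": joint angles; "joint_vel": joint speeds; "joint_torque": joint torques, N m; "tool_pos": TCP position; "tcp_rot": TCP orientation; "wrist_force": force on the tool from outside, world axes, zero at the start; "torque": the same for the moment, N m; "width": opening from 0.0 (shut) to 1.0 (fully open).
Only numpy, scipy, OpenCV 4.12 (cv2) and the standard library are available. Lean on these libraries where they do the work, as an engineer would, in place of code of your own. Each camera call takes 0.05 s, during which the arm holds its last target.

## Working session

There is one attempt and no reset: what is moved stays moved. The work goes in short steps, Python scripts to look and compute and a tool call to move; the robot and the scene stay as the last step left them, time stands still between calls to the robot, and variables do not carry over. Pictures are saved under pics/ and viewed, and the job is handed in when it is done.

Besides the shell and the picture viewer there is one more tool, called after "Call:" by a JSON object that holds its "name" and its "arguments", one argument or row to a line. play_rows: Moves the arm, as the interface text tells. Its arguments: {"type":"object","properties":{"slide":{"type":"array"},"delta_rot":{"type":"array"},"hand":{"type":"number"},"force":{"type":"number"}},"required":["slide","delta_rot"]}

```bash
mkdir -p pics; ls; cat > h.py <<'E'
from workcell import *
import numpy as np, cv2
from scipy.spatial.transform import Rotation as R
def ray(pic,px):
    H=pic["image"].shape[0]; f=H/2/np.tan(np.radians(pic["fovy"])/2)
    d=np.array([(px[0]-pic["cx"])/f,-(px[1]-pic["cy"])/f,-1.0]); T=np.array(pic["world_from_camera"])
    return T[:3,3],T[:3,:3]@d
def at_z(pic,px,z):
    o,d=ray(pic,px); return o+d*(z-o[2])/d[2]
def at_depth(pic,px):
    o,d=ray(pic,px); D=pic["depth"][int(round(px[1])),int(round(px[0]))]; return o+d*D
def save(pic,n): cv2.imwrite("pics/"+n,cv2.cvtColor(pic["image"],cv2.COLOR_RGB2BGR))
E
python3 - <<'E'
from h import *
for n in("top","side"):
    p=read_camera(n); save(p,n+"1.png")
    print(n,{k:v for k,v in p.items() if k not in("image","depth")})
    for t in("stand","lever_knob","lever_pivot","start_button_top","stop_button_top","start_box","stop_box","glue","sumo_robot","battery","screwdriver","tape","spare_wheel","pinion"):
        l=landmark_of(t,p)[:2]
        for e in l:
            z={"lever_knob":.178,"start_button_top":.067,"stop_button_top":.067,"lever_pivot":.07}.get(t,0)
            print(t,np.round(e["at"],1),round(e["conf"],2),np.round(at_z(p,e["at"],z),3),np.round(at_depth(p,e["at"]),3))
s=read_state();print(s)
E
```

```text
pics
top {'fovy': 47.64838468360956, 'cx': 316.7296093196232, 'cy': 197.8223851738749, 'world_from_camera': array([[-0.00455502,  0.98858132, -0.15061945,  0.40326282],
       [-0.99996286, -0.00340082,  0.00791972, -0.09311852],
       [ 0.00731706,  0.15064993,  0.98856009,  1.46785755],
       [ 0.        ,  0.        ,  0.        ,  1.        ]]), 'shot': 1}
stand [352.3 220.8] 0.96 [ 0.551 -0.22   0.   ] [ 0.54  -0.211  0.106]
lever_knob [352.3 234.4] 0.67 [ 0.494 -0.204  0.178] [ 0.494 -0.204  0.186]
lever_pivot [351.5 217.4] 0.78 [ 0.554 -0.212  0.07 ] [ 0.547 -0.206  0.134]
start_button_top [266.3 148.6] 0.59 [0.776 0.055 0.067] [0.779 0.057 0.055]
start_button_top [209.5 205.2] 0.51 [0.595 0.23  0.067] [0.594 0.229 0.072]
stop_button_top [288.5 210.9] 0.38 [ 0.576 -0.016  0.067] [ 0.576 -0.016  0.069]
stop_box [287.4 217.1] 0.86 [ 0.564 -0.009  0.   ] [ 0.556 -0.013  0.067]
stop_box [350.1 222.2] 0.74 [ 0.546 -0.213  0.   ] [ 0.534 -0.202  0.13 ]
glue [362.5 163. ] 0.5 [ 0.743 -0.257  0.   ] [ 0.732 -0.252  0.051]
glue [345.4 246.4] 0.37 [ 0.468 -0.197  0.   ] [ 0.467 -0.195
[... 2091 characters left out ...]
  ] [ 0.457 -0.189  0.012]
{'time': 1.5, 'q': array([-1.27091039e+00,  2.63901650e-01,  1.60398627e+00,  2.23603940e-05,
        1.27371154e+00, -3.69065812e-02]), 'joint_vel': array([4.57654624e-05, 1.96826525e-03, 1.74617815e-03, 1.35776062e-03,
       6.59047691e-04, 8.06530038e-04]), 'joint_torque': array([-5.67343577e-04, -5.15044498e+01, -3.67709827e+01, -5.96336122e-05,
        8.50266151e-04,  9.47859391e-08]), 'tool_pos': array([ 0.2230619 , -0.63707606,  0.23928604]), 'tcp_rot': array([-3.09714658e+00, -5.26523930e-01, -3.18939059e-05]), 'wrist_force': array([-0.6337107 , -0.11506942, -0.00284866]), 'torque': array([0.02600971, 0.010742  , 0.0117189 ]), 'width': 0.9980782234966958}
```

View pics/top1.png

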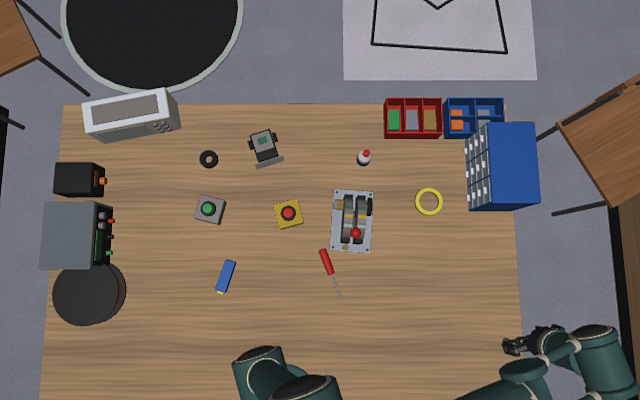

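View pics/side1.png

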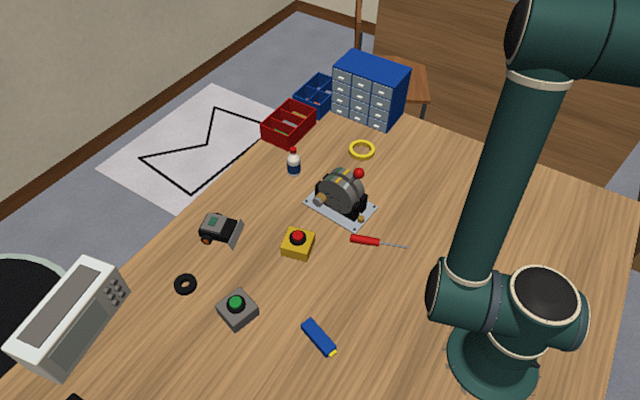

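Top: knob red at about (356,232), stand (352,221), green button (209,208), red stop (288,213). The battery and screwdriver lie on the robot side. The side view agrees. Next I'll refine the knob, the button and the stand yaw from colour and depth.

```bash
python3 - <<'E'
from h import *
def cloud(p,box,f):
    x0,x1,y0,y1=box;im=p["image"].astype(int);pts=[]
    for v in range(y0,y1):
        for u in range(x0,x1):
            if p["depth"][v,u]>0 and f(*im[v,u]): pts.append(at_depth(p,(u,v)))
    return np.array(pts)
red=lambda r,g,b:r>110 and g<r*.4 and b<r*.4
grn=lambda r,g,b:g>70 and r<g*.5 and b<g*.75
from scipy.optimize import least_squares
for n,kb,gb in(("top",(335,375,215,250),(190,230,190,225)),("side",(345,375,160,190),(220,255,285,320))):
    p=read_camera(n)
    c=cloud(p,kb,red); c=c[c[:,2]>.15]
    r=least_squares(lambda x:np.linalg.norm(c-x,axis=1)-.016,c.mean(0)-[0,0,.01],loss="soft_l1",f_scale=.002)
    print(n,"knob",len(c),r.x.round(4),c.mean(0).round(4),c.max(0).round(3),c.min(0).round(3))
    g=cloud(p,gb,grn); g=g[g[:,2]>.055]; print("green",len(g),g.mean(0).round(4),g.max(0).round(3),g.min(0).round(3),np.median(g[:,2]))
    # plate points: z 4..14mm
    if n=="top":
        x0,x1,y0,y1=320,385,180,260;P=[]
        for v in range(y0,y1):
            for u in range(x0,x1):
                if p["depth"][v,u]>0:P.append(at_depth(p,(u,v)))
        P=np.array(P);h=P[P[:,2]>.085];print("housing",len(h),h.mean(0))
        q=P[(P[:,2]>.006)]
        for nm,s in(("all>6mm",q),("house",h[h[:,2]<.15])):
            rc=cv2.minAreaRect(s[:,:2].astype(np.float32)*1000);print(nm,rc)
    im=p["image"]; b=(300,400,170,270) if n=="top" else (290,390,140,240)
    z=cv2.resize(im[b[2]:b[3],b[0]:b[1]],(600,600),interpolation=cv2.INTER_CUBIC);cv2.imwrite(f"pics/z_{n}.png",z[:,:,::-1])
E
```

```text
top knob 77 [ 0.5001 -0.2111  0.1785] [ 0.4984 -0.2113  0.1905] [ 0.511 -0.2    0.198] [ 0.486 -0.226  0.179]
green 77 [0.5869 0.2369 0.0677] [0.602 0.25  0.074] [0.573 0.222 0.061] 0.06769404171739568
housing 815 [ 0.54508351 -0.2142292   0.12920854]
all>6mm ((555.826171875, -219.63345336914062), (209.03952026367188, 258.18145751953125), 89.49932861328125)
house ((551.7571411132812, -216.23439025878906), (66.75513458251953, 120.80083465576172), 85.4977035522461)
side knob 74 [ 0.499  -0.2136  0.1762] [ 0.4975 -0.2068  0.1864] [ 0.512 -0.197  0.193] [ 0.485 -0.223  0.177]
green 124 [0.5862 0.2386 0.0649] [0.605 0.254 0.07 ] [0.57  0.223 0.056] 0.0650149261349588
```

View pics/z_top.png

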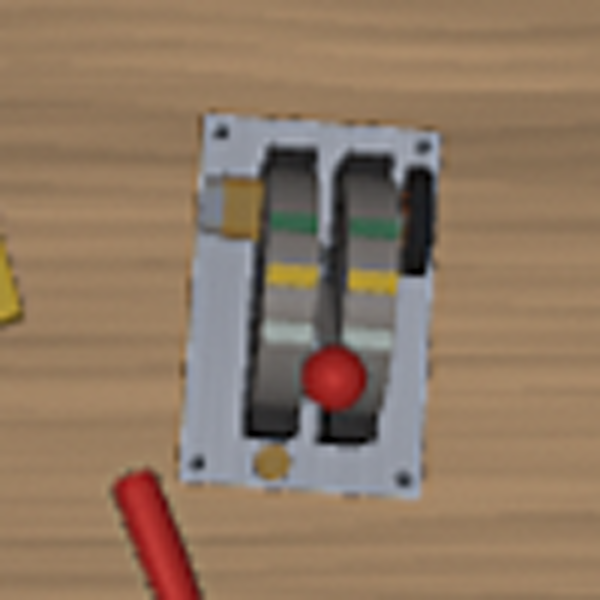

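View pics/z_side.png

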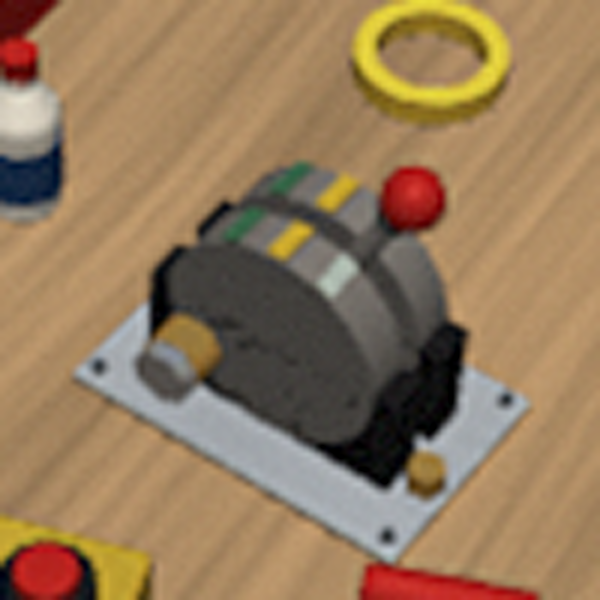

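```bash
python3 - <<'E'
from h import *
p=read_camera("top")
c=[at_z(p,(300+u/6-.5+.08,170+v/6-.5+.08),.008)[:2] for u,v in((204,113),(440,132),(180,482),(420,497))]
c=np.array(c);print(c.round(4),c.mean(0))
d1=c[0]-c[2];d2=c[1]-c[3];w=c[0]-c[1];w2=c[2]-c[3]
print([np.linalg.norm(x).round(4) for x in(d1,d2,w,w2)],[np.arctan2(x[1],x[0]) for x in(d1,d2)],[np.arctan2(-x[0],x[1]) for x in(w,w2)])
yaw=np.mean([np.arctan2(x[1],x[0]) for x in(d1,d2)]+[np.arctan2(-x[0],x[1]) for x in(w,w2)])
ex=np.array([np.cos(yaw),np.sin(yaw)]);k=np.array([.4995,-.2115]);print(yaw,"knob rel",(k-c.mean(0))@ex,(k-c.mean(0))@[-ex[1],ex[0]], "knob final",k+.104*ex)
s=read_state();print(R.from_rotvec(s["tcp_rot"]).as_matrix().round(3))
E
```

```text
[[ 0.6566 -0.1601]
 [ 0.6457 -0.2886]
 [ 0.4567 -0.1452]
 [ 0.4482 -0.2734]] [ 0.55179786 -0.21682938]
[np.float64(0.2005), np.float64(0.1981), np.float64(0.129), np.float64(0.1284)] [np.float64(-0.07415688984696285), np.float64(-0.07723211843933968)] [np.float64(-0.08482049289107044), np.float64(-0.06634220101813314)]
-0.07563792554887652 knob rel -0.05255105213264879 0.0013622110043806886 knob final [ 0.60320264 -0.21935885]
[[ 0.944  0.33  -0.   ]
 [ 0.33  -0.944  0.   ]
 [ 0.    -0.    -1.   ]]
```

Call:
{"name": "play_rows", "arguments": {
  "slide": [
    [2,-2,-1],
    [5,-5,-1],
    [8,-8,-1],
    [11.5,-11,-1],
    [15,-14.5,-1],
    [18.5,-18,-1],
    [22,-21,-1],
    [25.5,-24.5,-1],
    [29,-28,-1],
    [32,-31,-1],
    [34.6,-33.3,-1],
    [34.6,-33.3,-1]
  ],
  "delta_rot": [
    [0,0,0.05],
    [0,0,0.1],
    [0,0,0.15],
    [0,0,0.2],
    [0,0,0.25],
    [0,0,0.3],
    [0,0,0.35],
    [0,0,0.4],
    [0,0,0.412],
    [0,0,0.412],
    [0,0,0.412],
    [0,0,0.412]
  ],
  "hand": 0,
  "force": 40
}}

```text
time: 2.65
tool_pos: [0.4403, -0.206, 0.2497]
tcp_rot: [-3.139, 0.117, -0.002]
wrist_force: [0.8, -0.4, 0.2]
width: -0.002
```

Call:
{"name": "play_rows", "arguments": {
  "slide": [
    [0,0.2,2.5],
    [0,0.2,5],
    [0,0.2,7.5],
    [0,0.2,7.5],
    [0,0.2,7.5]
  ],
  "delta_rot": [
    [0,0,0],
    [0,0,0],
    [0,0,0],
    [0,0,0],
    [0,0,0]
  ]
}}

```text
time: 3.07
tool_pos: [0.4391, -0.2072, 0.1736]
tcp_rot: [-3.138, 0.117, 0.003]
wrist_force: [0.1, 0.3, -0.1]
width: -0.001
```

```bash
python3 - <<'E'
from h import *
p=read_camera("side"); z=p["image"][120:260,270:450]; cv2.imwrite("pics/s2.png",cv2.resize(z,(720,560),interpolation=cv2.INTER_CUBIC)[:,:,::-1])
s=read_state();print(s["time"],s["tool_pos"],s["wrist_force"])
E
```

```text
3.1167 [ 0.4402845  -0.20810678  0.17525198] [ 0.36281899  0.23435485 -0.4087697 ]
```

View pics/s2.png

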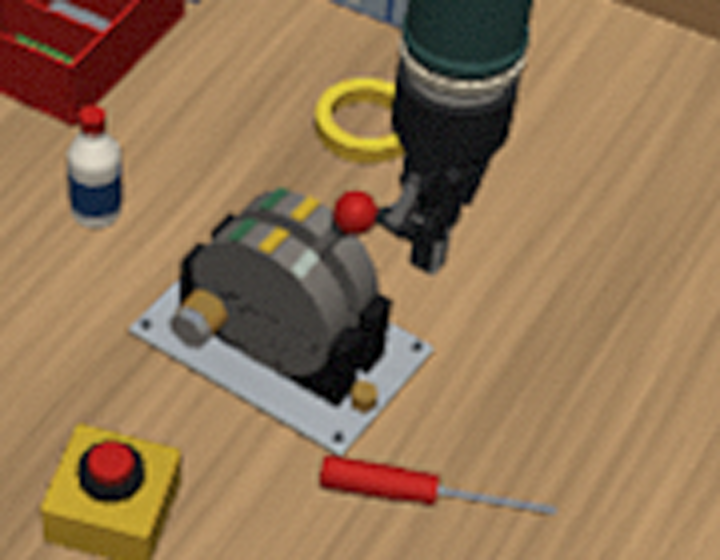

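```bash
python3 - <<'E'
from h import *
p=read_camera("side"); z=p["image"][150:195,345:390]; a=cv2.resize(z,(600,600),interpolation=cv2.INTER_CUBIC)
for u,v in((370,174),(368,174),(372,170),(376,182),(378,186),(380,178),(375,165),(358,173)): print((u,v),at_depth(p,(u,v)).round(3))
cv2.imwrite("pics/s3.png",a[:,:,::-1])
p=read_camera("top"); z=p["image"][190:270,310:390]; cv2.imwrite("pics/t3.png",cv2.resize(z,(600,600),interpolation=cv2.INTER_CUBIC)[:,:,::-1])
E
```

```text
(370, 174) [ 0.44 -0.15  0.26]
(368, 174) [ 0.446 -0.151  0.257]
(372, 170) [ 0.44  -0.16   0.266]
(376, 182) [ 0.431 -0.176  0.214]
(378, 186) [ 0.432 -0.2    0.175]
(380, 178) [ 0.428 -0.193  0.215]
(375, 165) [ 0.438 -0.169  0.278]
(358, 173) [ 0.496 -0.202  0.188]
```

View pics/s3.png

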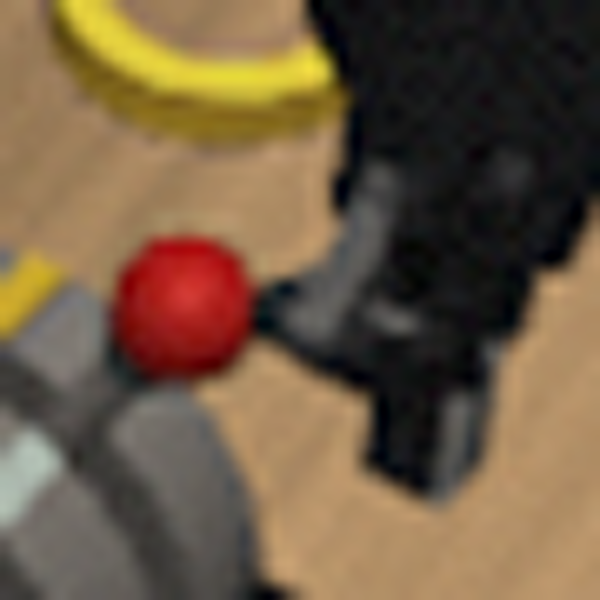

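View pics/t3.png

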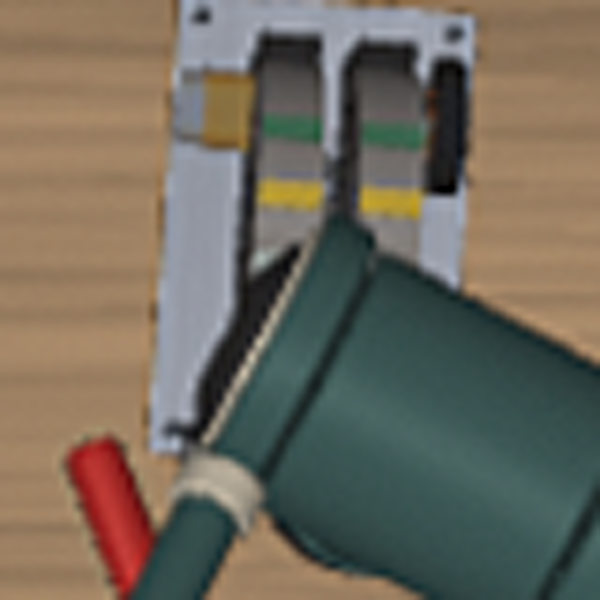

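Call:
{"name": "play_rows", "arguments": {
  "slide": [
    [1,0,0],
    [2,0,0],
    [2.7,0,0],
    [3.4,0,0],
    [4.1,0,0],
    [4.8,0,0],
    [5.5,0,0],
    [6.2,0,0],
    [6.9,0,0],
    [7.6,0,0],
    [8.2,0,0],
    [8.5,0,0]
  ],
  "delta_rot": [
    [0,0,0],
    [0,0,0],
    [0,0,0],
    [0,0,0],
    [0,0,0],
    [0,0,0],
    [0,0,0],
    [0,0,0],
    [0,0,0],
    [0,0,0],
    [0,0,0],
    [0,0,0]
  ]
}}

```text
time: 4.22
tool_pos: [0.5263, -0.2155, 0.1774]
tcp_rot: [3.138, -0.117, 0.003]
wrist_force: [-8.9, -0.3, 6.0]
width: 0.001
```

```bash
python3 - <<'E'
from h import *
p=read_camera("side"); z=p["image"][120:260,270:450]; cv2.imwrite("pics/s4.png",cv2.resize(z,(720,560),interpolation=cv2.INTER_CUBIC)[:,:,::-1])
s=read_state();print(s["time"],s["tool_pos"],s["tcp_rot"],s["wrist_force"])
E
```

```text
4.2667 [ 0.52630185 -0.21544046  0.17725031] [ 3.13793796e+00 -1.16866084e-01  1.93171723e-03] [-6.30756319 -0.25399154  4.71049816]
```

View pics/s4.png

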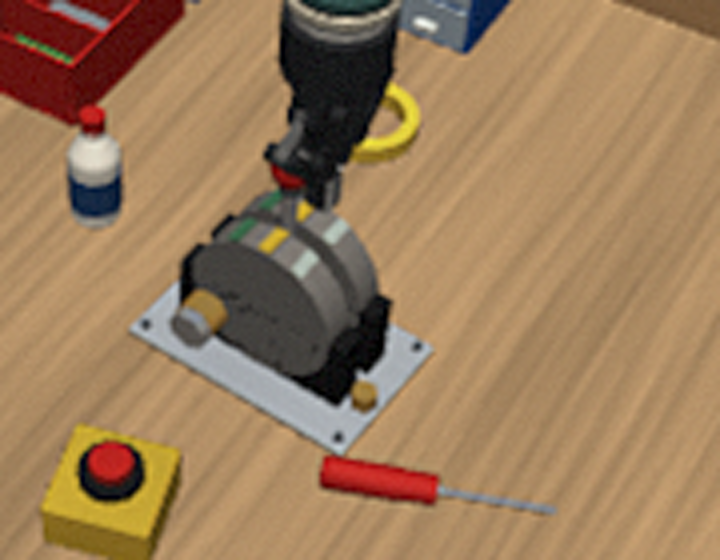

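The lever stands upright at first gear (knob about (288,175) in the crop), with the fingers behind it. I'll keep pushing.

Call:
{"name": "play_rows", "arguments": {
  "slide": [
    [0.7,0,0],
    [1.4,0,0],
    [2.1,0,0],
    [2.8,0,0],
    [3.5,0,0],
    [4.1,0,0],
    [4.6,0,0],
    [5.0,0,0],
    [5.2,0,0],
    [5.2,0,0]
  ],
  "delta_rot": [
    [0,0,0],
    [0,0,0],
    [0,0,0],
    [0,0,0],
    [0,0,0],
    [0,0,0],
    [0,0,0],
    [0,0,0],
    [0,0,0],
    [0,0,0]
  ]
}}

```text
time: 5.1
tool_pos: [0.5767, -0.219, 0.1769]
tcp_rot: [3.139, -0.116, -0.006]
wrist_force: [-5.6, 1.3, 4.1]
width: -0.001
```

```bash
python3 - <<'E'
from h import *
p=read_camera("side"); z=p["image"][120:260,270:450]; cv2.imwrite("pics/s5.png",cv2.resize(z,(720,560),interpolation=cv2.INTER_CUBIC)[:,:,::-1])
s=read_state();print(s["time"],s["tool_pos"],s["tcp_rot"],s["wrist_force"])
E
```

```text
5.15 [ 0.57667583 -0.21896932  0.17694029] [ 3.13868642 -0.11626125 -0.0051475 ] [-4.80342165  1.499788    2.82858265]
```

View pics/s5.png

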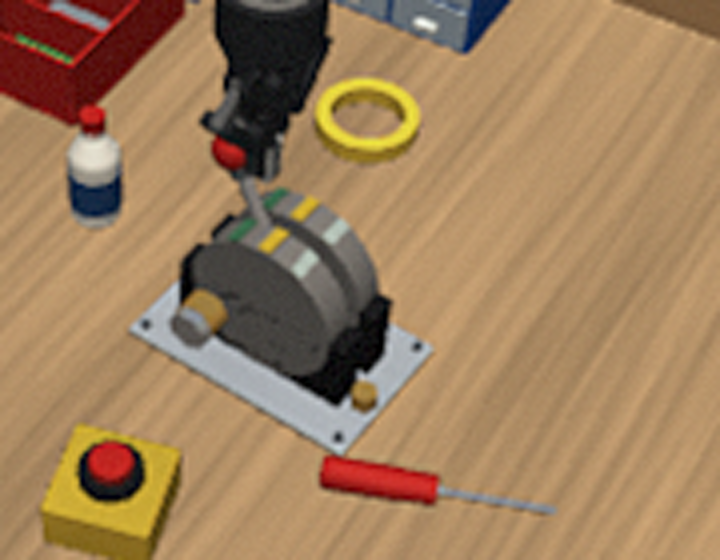

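Call:
{"name": "play_rows", "arguments": {
  "slide": [
    [0.2,0,0],
    [0.4,0,0],
    [0.4,0,0],
    [0,0,0],
    [-2,0,0],
    [-4,0,0],
    [-4,0,-3],
    [-4,0,-6]
  ],
  "delta_rot": [
    [0,0,0],
    [0,0,0],
    [0,0,0],
    [0,0,0],
    [0,0,0],
    [0,0,0],
    [0,0,0],
    [0,0,0]
  ]
}}

```text
time: 5.82
tool_pos: [0.5334, -0.2145, 0.2335]
tcp_rot: [-3.137, 0.117, 0.017]
wrist_force: [0.8, 0.0, 0.5]
width: -0.0
```

```bash
python3 - <<'E'
from h import *
from scipy.optimize import least_squares
p=read_camera("side"); z=p["image"][120:260,270:450]; cv2.imwrite("pics/s6.png",cv2.resize(z,(720,560),interpolation=cv2.INTER_CUBIC)[:,:,::-1])
s=read_state();print(s["time"],s["tool_pos"],s["tcp_rot"],s["wrist_force"])
im=p["image"].astype(int);c=[]
for v in range(130,185):
  for u in range(310,365):
    r,g,b=im[v,u]
    if r>110 and g<r*.4 and b<r*.4: c.append(at_depth(p,(u,v)))
c=np.array(c);c=c[c[:,2]>.15]
r=least_squares(lambda x:np.linalg.norm(c-x,axis=1)-.016,c.mean(0)-[0,0,.01],loss="soft_l1",f_scale=.002)
print("knob",len(c),r.x.round(4))
E
```

```text
5.8667 [ 0.53876442 -0.21677082  0.24353024] [ 3.13614569 -0.11651121  0.00543438] [ 2.42542866 -0.25178729  5.09499741]
knob 69 [ 0.6011 -0.2095  0.1984]
```

View pics/s6.png

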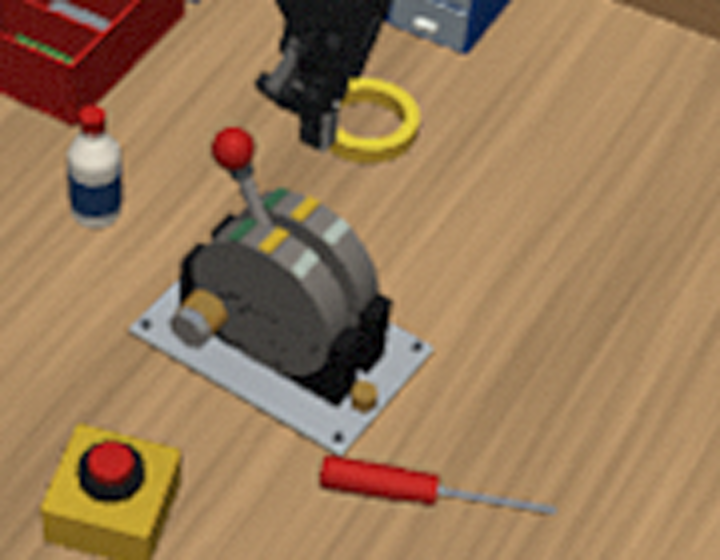

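```bash
python3 - <<'E'
from h import *
p=read_camera("side"); q=read_camera("top")
def blob(p,b):
    im=p["image"].astype(int);m=(im[...,0]>90)&(im[...,1]<im[...,0]*.45)&(im[...,2]<im[...,0]*.45)
    w=np.zeros_like(m);w[b[2]:b[3],b[0]:b[1]]=1
    v,u=np.nonzero(m&w);return u.mean(),v.mean(),len(u)
for n,c,b in(("side",p,(318,340,145,170)),("top",q,(335,375,180,225))):
    u,v,k=blob(c,b)
    if k: print(n,u,v,k,at_z(c,(u,v),.178).round(4),[e for e in landmark_of("lever_knob",c)][:2], at_depth(c,(u,v)).round(3))
save(q,"t6.png")
print(read_state()["tool_pos"])
E
```

```text
side 327.76623376623377 156.2077922077922 77 [ 0.6049 -0.2222  0.178 ] [{'at': [295.7, 171.6], 'conf': 0.54}, {'at': [328.0, 158.9], 'conf': 0.51}] [ 0.599 -0.211  0.19 ]
[ 0.53818488 -0.21636197  0.2387427 ]<stdin>:6: RuntimeWarning: Mean of empty slice.
  ret = ret.dtype.type(ret / rcount)
```

View pics/t6.png

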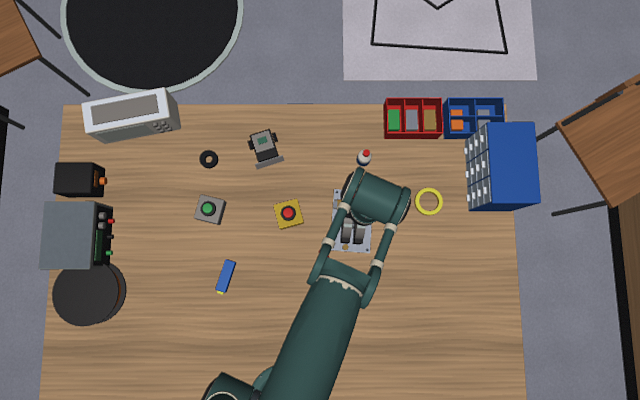

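The knob measures (0.605, -0.222), which is the stop position in second. Now over the green button.

Call:
{"name": "play_rows", "arguments": {
  "slide": [
    [0.1,-2,-0.5],
    [0.2,-6,-0.5],
    [0.4,-10.5,-0.5],
    [0.5,-15,-0.5],
    [0.7,-19.5,-0.5],
    [0.8,-24,-0.5],
    [1,-28.5,-0.5],
    [1.1,-33,-0.5],
    [1.3,-37.5,-0.5],
    [1.4,-42,0],
    [1.5,-45.6,0],
    [1.5,-45.6,0]
  ],
  "delta_rot": [
    [0,0,0],
    [0,0,0],
    [0,0,0],
    [0,0,0],
    [0,0,0],
    [0,0,0],
    [0,0,0],
    [0,0,0],
    [0,0,0],
    [0,0,0],
    [0,0,0],
    [0,0,0]
  ]
}}

```text
time: 7.02
tool_pos: [0.5859, 0.2418, 0.2355]
tcp_rot: [3.138, -0.112, -0.004]
wrist_force: [0.6, 0.0, 0.8]
width: -0.003
```

Call:
{"name": "play_rows", "arguments": {
  "slide": [
    [0,0,3],
    [0,0,6],
    [0,0,9],
    [0,0,11],
    [0,0,12],
    [0,0,12],
    [0,0,12]
  ],
  "delta_rot": [
    [0,0,0],
    [0,0,0],
    [0,0,0],
    [0,0,0],
    [0,0,0],
    [0,0,0],
    [0,0,0]
  ]
}}

```text
time: 7.6
tool_pos: [0.5852, 0.2415, 0.1147]
tcp_rot: [3.138, -0.112, -0.006]
wrist_force: [-0.0, 1.0, 0.1]
width: 0.0
```

```bash
python3 - <<'E'
from h import *
p=read_camera("side"); z=p["image"][220:360,150:330]; cv2.imwrite("pics/s7.png",cv2.resize(z,(720,560),interpolation=cv2.INTER_CUBIC)[:,:,::-1])
s=read_state();print(s["time"],s["tool_pos"],s["tcp_rot"],s["wrist_force"])
E
```

```text
7.65 [0.58633637 0.24188427 0.11629637] [ 3.13897224e+00 -1.12158872e-01 -1.91094456e-03] [0.32504511 0.92606963 0.7145501 ]
```

View pics/s7.png

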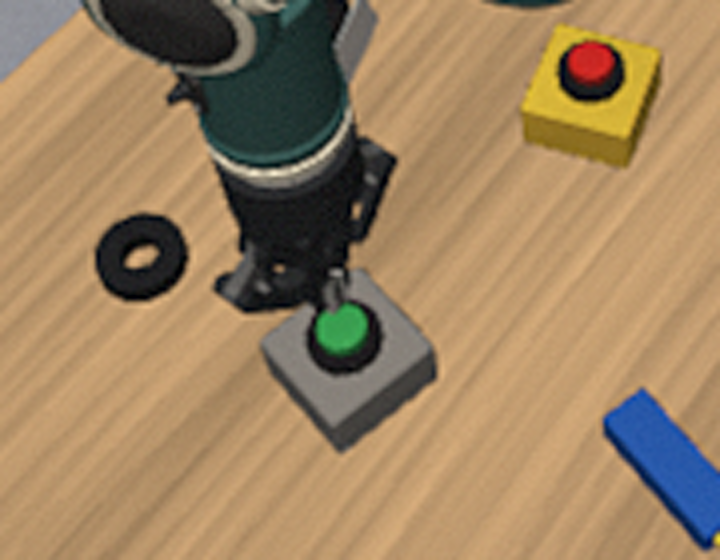

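Call:
{"name": "play_rows", "arguments": {
  "slide": [
    [0,0.4,1],
    [0,0.4,2],
    [0,0.4,3],
    [0,0.4,3.6],
    [0,0.4,3.9],
    [0,0.4,4.2],
    [0,0.4,4.4],
    [0,0.4,4.5],
    [0,0.4,4.5]
  ],
  "delta_rot": [
    [0,0,0],
    [0,0,0],
    [0,0,0],
    [0,0,0],
    [0,0,0],
    [0,0,0],
    [0,0,0],
    [0,0,0],
    [0,0,0]
  ]
}}

```text
time: 8.4
tool_pos: [0.5858, 0.2378, 0.0715]
tcp_rot: [3.139, -0.112, -0.003]
wrist_force: [-2.6, -1.4, 3.4]
width: -0.001
```

```bash
python3 - <<'E'
from h import *
s=read_state();print(s["time"],s["tool_pos"],s["tcp_rot"],s["wrist_force"])
E
```

```text
8.4 [0.58577837 0.23777664 0.07148005] [ 3.13865172e+00 -1.11931759e-01 -2.75227319e-03] [-2.59758762 -1.41655398  3.38701615]
```

Call:
{"name": "play_rows", "arguments": {
  "slide": [
    [0,0,0.2],
    [0,0,0.4],
    [0,0,0.5],
    [0,0,0.6],
    [0,0,0.6]
  ],
  "delta_rot": [
    [0,0,0],
    [0,0,0],
    [0,0,0],
    [0,0,0],
    [0,0,0]
  ]
}}

```text
time: 8.82
tool_pos: [0.5862, 0.238, 0.0688]
tcp_rot: [3.139, -0.112, -0.002]
wrist_force: [-8.8, -3.2, 18.6]
width: 0.002
```

18.6 N with the tip at 0.061 means the button is on its stop. Lifting off and backing away.

Call:
{"name": "play_rows", "arguments": {
  "slide": [
    [0,0,-0.5],
    [0,0,-2],
    [0,0,-5],
    [0,0,-9],
    [-3,0,-13],
    [-6,0,-15],
    [-10,0,-15],
    [-10,0,-15]
  ],
  "delta_rot": [
    [0,0,0],
    [0,0,0],
    [0,0,0],
    [0,0,0],
    [0,0,0],
    [0,0,0],
    [0,0,0],
    [0,0,0]
  ]
}}

```text
time: 9.48
tool_pos: [0.4816, 0.2457, 0.2201]
tcp_rot: [-3.139, 0.109, 0.003]
wrist_force: [-0.8, -0.8, -0.9]
width: -0.004
```

```bash
python3 - <<'E'
from h import *
p=read_camera("side"); save(p,"s8.png"); q=read_camera("top"); save(q,"t8.png")
s=read_state();print(s["time"],s["tool_pos"],s["wrist_force"])
for n,c,gb,kb in(("side",p,(220,255,285,320),(318,340,145,170)),("top",q,(190,230,190,225),(335,375,180,225))):
    im=c["image"].astype(int);r,g,b=im[...,0],im[...,1],im[...,2]
    m=(g>70)&(r<g*.5)&(b<g*.75);v,u=np.nonzero(m[gb[2]:gb[3],gb[0]:gb[1]]);
    z=np.array([at_depth(c,(x+gb[0],y+gb[2]))[2] for x,y in zip(u,v)]);print(n,"green z median",np.median(z[z>.055]) if len(z) else None,len(z))
    m=(r>90)&(g<r*.45)&(b<r*.45);v,u=np.nonzero(m[kb[2]:kb[3],kb[0]:kb[1]]);
    if len(u): print("knob",at_z(c,(u.mean()+kb[0],v.mean()+kb[2]),.178),len(u))
E
```

```text
9.5833 [0.48579074 0.24554956 0.21924153] [ 0.11499963  0.22503806 -0.29156691]
side green z median 0.06525068053411337 129
knob [ 0.60062698 -0.21599292  0.178     ] 50
top green z median 0.06709935091549335 81
knob [ 0.60307742 -0.22170554  0.178     ] 81
```

View pics/t8.png

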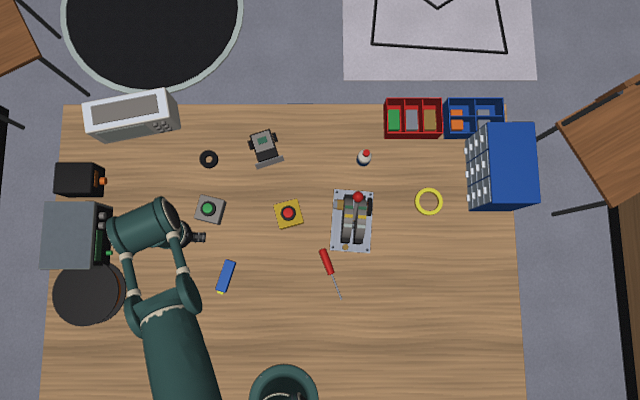

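View pics/s8.png

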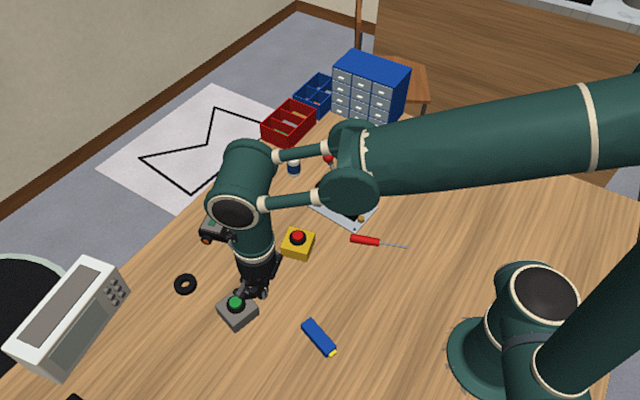

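The top view shows the knob at (358,197), leaning past the green bars. The green button is up, and the other things are where they started.

```bash
python3 -c "
from workcell import *
print(finish_job())"
```

```text
the job is handed in; nothing more can be done
None
```

The gear lever is at its stop in second gear, and the green start button was pressed fully down afterwards and has come back up. I handed the job in at about 9.6 s; `finish_job()` reports no verdict.

- **Lever:** I pushed the knob from outside with closed fingers, through first gear to second. From the top camera the knob is now at (0.603, -0.222), against about (0.604, -0.221) expected at the stop. Contact forces read during the push were about 11 N or less.
- **Green button:** pressed only after the lever was in second. It was pushed 6 mm to its stop with 18.6 N, then released. Its top now measures 65 mm (side camera) and 67 mm (top camera), the same as before the press.
- **Bystanders:** the red stop button and the loose things look unmoved in the before and after pictures; I did not measure them. The gripper is clear of everything, with wrist force near zero.

**Checks that disagreed:**
- **Sphere fit:** one fit to the knob in second gave a height of 0.198 instead of 0.178. I discarded it because the knob's position in the picture matched second gear.
- **Last side view:** the arm partly hid the knob, and that reading was about 6 mm off the top view, so I relied on the top camera.

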